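# Find the release notch in the back edge and eject the slide tray

### The arm

A 6-joint arm with a two-finger parallel gripper is mounted at the origin on a cart in front of the work surface, level with it; the furniture and walls round the work are solid. World frame = base frame: x ahead of the robot, y to its left, z up, the work surface at z = 0. Lengths are in m, angles in degrees, forces in N, time in s.
With the tool pointing down it reaches from about 0.35 to 0.975 m from the base axis. Payload 7.1 kg.
Tool frame: the origin (TCP) lies between the finger pads; the fingertips stand 25 mm ahead of it and the grasp point (between the pads) lies 6 mm ahead of it; z points along the fingers, y is the line along which they close (so a half turn about z gives the same grasp; the last joint's range is limited). The gripper opens to 88 mm and grips with 3 to 60 N. Pads are 20 mm wide; open, the fingers measure 115 mm over their backs; the gripper's body (75 mm by 178 mm) begins 61 mm behind the grasp point.
Start: joints at [73.854, 24.242, 93.386, -0, 62.372, -1.089], TCP at [0.162, 0.604, 0.248] pointing down, gripper open.
Joint ranges: [-172.04, 172.04], [-51.8, 120.97], [4.93, 147.93], [-75.15, 255.16], [6.16, 154.13], [-145.62, 145.62]. Speed limits (degrees/s): [136.94, 136.94, 172.46, 180, 180, 180].

### API

Orientations are given as [roll, pitch, yaw] about the fixed x, y, z axes, in that order (R = Rz(yaw) Ry(pitch) Rx(roll)).
In Python, from rig import status, grab_frame, camera_params, order gives the robot as it stands.
- The arm moves only by the tool carry_out, never from a script. Its argument "series" is a list of rows, each an object with "delta_pos": the shift along the tool's x, y, z as a fraction of full scale, a list of three; "twist": the turn, a rotation vector about the tool's x, y, z as a fraction of full scale, a list of three; "fingers": the finger opening in mm, from 0 to 87.8. A call has exactly 8 rows; each row shifts and turns the commanded pose from where the row before left it, along the tool's axes as they then stand; what a row does not reach is not made up. Full scale, the value 1, is 0.3 m for a shift and 360 degrees for a turn. A row lasts 1/12 s, in which the tool goes at most 41.7 mm and 7.16 degrees, less where a joint would pass 70% of its speed; a pose out of reach is approached as far as the arm can. A call with a number of a shift or a turn outside -1 to 1 is refused whole. A call with a gripper value outside its range is refused whole. The fingers move at their own pace and stop on an object; "newtons" is the grip in N (left out, the last holds). Time passes only in rows, so rows that do not move let the fingers close, or fill a call up. It gives the time, the measured TCP pose, the force, the opening and the grip force at its end, in the units of the state.
- status.get_obs(): the state, without advancing time (a new reading comes with each control period).
- grab_frame(name): name is "scene" or "top" or "wrist"; returns (picture, depth): 384x512x3 uint8, red, green, blue; 384x512 float32, m along the optical axis (not along the pixel's ray), 0 where there is no reading.
- camera_params(name): a dict with "fx", "fy", "cx", "cy" (pixels), "rvec" (rotation vector, rad) and "tvec" (3), from world to camera coordinates, as OpenCV has them. Camera axes: x right, y down, z forward; pixel columns grow to the right and rows downward; lengths in m; the calibration is good to about 2 mm. A picture is of the moment at which its call begins: read the wrist's pose just before it. camera_params takes no time and is no camera call; for the wrist camera it gives the pose at the moment of the call.
- order.job_done(): hands the job in; it is judged then, once.
The state is a dict: "clock": time; "joint_positions": joint angles; "qd": joint speeds; "joint_efforts": joint torques, N m; "tcp_pos": TCP position; "orientation": TCP orientation; "contact_force": force on the tool from outside, world axes, zero at the start; "wrist_torque": the same for the moment, N m; "opening": finger opening in m; "grasp_force": force on a finger pad.
Only numpy, scipy, OpenCV 4.12 (cv2) and the standard library are available. Lean on these libraries where they do the work, as an engineer would, in place of code of your own. Each camera call takes 0.05 s, during which the arm holds its last target. There are 200 camera calls.

### The job

The slide tray of the low white slide reader is shut, and its release key sits in a notch somewhere along the back edge, out of sight from the front. Reach over behind the reader, touch the smooth back edge with a fingertip and run along it until it drops into the notch, then press the key inside fully home toward the front, so that the tray slides out and stays out, and take the hand clear. Grip and lift nothing, and do not disturb the two bottles and the timer standing round the reader.

Things in the scene. Friction and masses are not known exactly. Their poses are not given: they have to be found in the camera images.
- reader: low white box with a dark display on top, fixed to the table: 130 mm deep (x), 266 mm wide (y), 45 mm high. Origin: centre of its underside; x points from its front (tray, robot's side) to its back, y along the back edge, z up. The back edge is the upright back face at x = +65 mm; at its ends are white cheeks 8 mm thick, between them (y = -125 to +125 mm) five segments, white too
- back_edge (a point): point at the middle of the back edge, on the face, 27 mm above the table (reader x = 65, y = 0). The segments are 50 mm long, centred at reader y = -100, -50, 0, 50, 100 mm, from z = 10 mm to the top at 45 mm. Four are plain, flush with the face
- edge_end (a point): point on the back face at the reader's left (+y) end (reader x = 65, y = 125, z = 27 mm). One segment, any of the five, is the notch: 50 mm long, 12 mm deep, open at back and top, floor at z = 10 mm. Its front wall is the release key, white like the rest, face at reader x = 53 mm, z = 12 to 43 mm, until pressed
- release_key (a joint): travel of the release key in m: 0 untouched, 0.008 fully home (hard stop). It slides toward the front of the reader (reader -x), has no spring, yields at about 5 N, and stays where it is left
- tray (a joint): how far the slide tray stands out of the front of the reader (reader -x) in m: 0 shut, 0.024 out. The key drives it through a lever: it moves three times as far as the key
- buffer_bottle: loose clear bottle with blue cap, 70 mm across, 129 mm high, beside the reader's left (+y) end; origin: centre of its underside. Bystander
- stain_bottle: loose brown bottle with orange cap, 56 mm across, 113 mm high, beside the reader's right (-y) end; origin: centre of its underside. Bystander
- timer: loose white bench timer, 48 x 70 x 56 mm high, standing about 0.1 m behind the back edge; origin: centre of its underside. Bystander

How it is judged (in metres and radians):
On the way, in this order (a step that is already met when the one before it is completed fails the run):
1. a fingertip touches the back edge from behind, the key not yet pressed (contact force between the fingers and anything else above 0.5 N and x of the grasp point in the frame of reader above 0.067 m and z of the grasp point in the frame of reader below 0.12 m and value of joint release_key below 0.001 m), for 0.1 s.
2. the key is pressed home by a finger from behind the reader (contact force between the fingers and anything else above 0.5 N and x of the grasp point in the frame of reader above 0.03 m and value of joint release_key above 0.0065 m), for 0.1 s.
At the end, for the whole second after the job is handed in: the release key is at least 6.5 mm in (of 8), the tray stands at least 18.5 mm out (of 24) at rest, and the bottles and the timer stand upright within 15 mm of where they were (value of joint release_key above 0.0065 m and value of joint tray above 0.0185 m and velocity of joint tray below 0.005 m/s and distance of each of buffer_bottle, stain_bottle, timer from where it was at the start of the episode below 0.015 m and angle between each of buffer_bottle, stain_bottle, timer's own z axis and vertical below 0.1 rad); the robot touches nothing.
It fails at once if a bottle or the timer is moved more than 15 mm, lifted or tipped (distance of any of buffer_bottle, stain_bottle, timer from where it was at the start of the episode above 0.015 m or angle between any of buffer_bottle, stain_bottle, timer's own z axis and vertical above 0.2 rad).
It fails at once if the key is moved with no finger behind the reader (tray pulled out by hand) (value of joint release_key between 0.002 and 0.0065 m and not (x of the grasp point in the frame of reader above 0.03 m)).
It also fails if it takes over 69 s, if anything falls off the work surface, if the arm or the gripper's body presses on something with over 40 N, if the wrist force passes 120 N, or if a joint passes its speed limit or range.

## Working session

There is one attempt and no reset: what is moved stays moved. The work goes in short steps, Python scripts to look and compute and a tool call to move; the robot and the scene stay as the last step left them, time stands still between calls to the robot, and variables do not carry over. Pictures are saved under pics/ and viewed, at most 10 in all, crops included, and the job is handed in when it is done.

Besides the shell and the picture viewer there is one more tool, called after "Call:" in YAML: its name, and indented under it one key for each argument. carry_out: Moves the arm, as the interface text tells. Its arguments: {"type":"object","properties":{"series":{"type":"array"},"newtons":{"type":"number"}},"required":["series"]}

```bash
mkdir -p pics
cat > h.py <<'E'
import numpy as np, cv2
from rig import status, grab_frame, camera_params, order
def snap(n,f):
    p=camera_params(n); im,d=grab_frame(n)
    cv2.imwrite('pics/'+f+'.png',im[:,:,::-1]); np.savez('pics/'+f+'.npz',im=im,d=d,**{k:np.array(v) for k,v in p.items()})
def world(f,pts):
    z=np.load('pics/'+f+'.npz'); R=cv2.Rodrigues(z['rvec'])[0]; o=[]
    for u,v in pts:
        q=z['d'][v,u]; c=np.array([(u-z['cx'])/z['fx']*q,(v-z['cy'])/z['fy']*q,q]); o.append(R.T@(c-z['tvec'].ravel()))
    return np.array(o)
E
python3 - <<'E'
from h import *
print(status.get_obs())
snap('top','top0'); snap('scene','scene0')
a=cv2.imread('pics/top0.png');
cv2.imwrite('pics/top0b.png',cv2.resize(a,(800,600)))
E
```

```text
{'clock': 0.0, 'joint_positions': array([ 7.38541389e+01,  2.42856788e+01,  9.34300548e+01, -1.60865868e-03,
        6.23725338e+01, -1.08785763e+00]), 'qd': array([ 0.02799799,  0.07852126, -0.00994339, -0.02252023, -0.04646673,
       -0.06861367]), 'joint_efforts': array([-1.92225481e-03, -5.44612491e+01, -2.73647118e+01,  6.41006394e-02,
        2.29438744e-02, -1.32198779e-04]), 'tcp_pos': array([0.16220554, 0.60305809, 0.24689752]), 'orientation': array([-1.79911722e+02, -2.51970285e-04,  1.64942743e+02]), 'contact_force': array([ 0.30854873, -0.21808928, -0.83252605]), 'wrist_torque': array([-0.05680317,  0.04427386, -0.02610299]), 'grasp_force': 0.0, 'opening': 0.08746430973173934}
```

View pics/top0b.png

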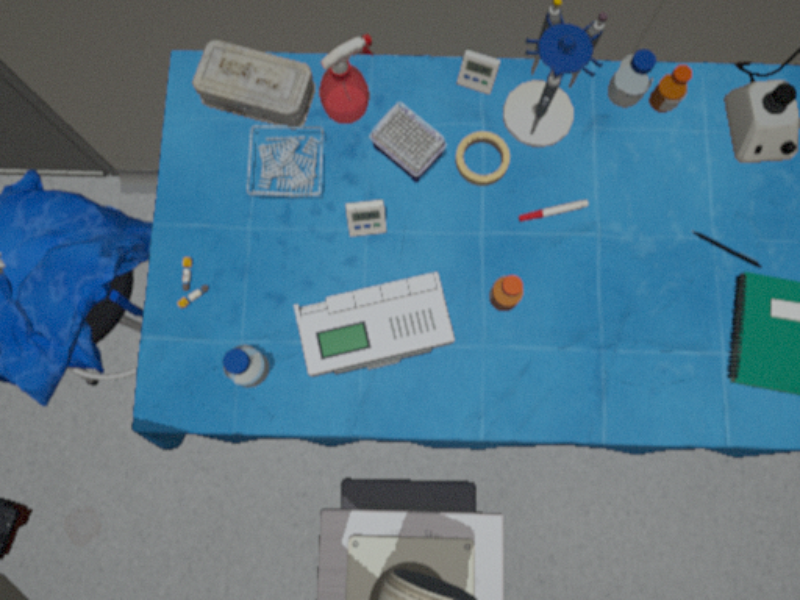

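View pics/scene0.png

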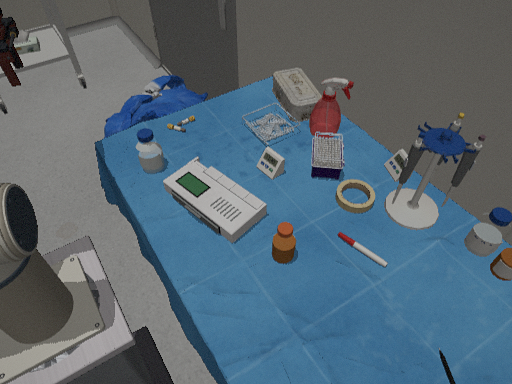

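The top view (800x600) shows the reader with its back edge running from about (295,305) to (437,273). The leftmost segment, about (300–327, 308), looks recessed. The timer is at (366,217), the buffer bottle at (245,365) and the stain bottle at (507,291). I'll enlarge the reader and measure it.

Run:
```python
from h import *
a=cv2.imread('pics/top0.png'); c=a[165:245,180:300]
cv2.imwrite('pics/crop1.png',cv2.resize(c,(720,480),interpolation=cv2.INTER_CUBIC))
z=np.load('pics/top0.npz')
# height map world coordinates
R=cv2.Rodrigues(z['rvec'])[0]; v,u=np.mgrid[:384,:512]; d=z['d']
P=np.stack([(u-z['cx'])/z['fx']*d,(v-z['cy'])/z['fy']*d,d],-1)
W=(P-z['tvec'].ravel())@R
np.save('pics/W.npy',W)
def box(r0,r1,c0,c1,lo,hi):
    w=W[r0:r1,c0:c1].reshape(-1,3); w=w[(w[:,2]>lo)&(w[:,2]<hi)]; return w
w=box(165,250,180,300,.035,.06)
r=cv2.minAreaRect(w[:,:2].astype(np.float32)); print('reader',r,cv2.boxPoints(r),w[:,2].mean())
for n,b in dict(timer=(120,155,215,255,.03,.1),buf=(212,255,135,178,.03,.2),stain=(170,202,308,340,.03,.2)).items():
    w=box(*b); print(n,w.min(0),w.max(0),w.mean(0))
for r_ in range(186,206): print(r_,' '.join('%3d'%(1000*W[r_,c,2]) for c in range(184,290,4)))
```

```text
reader ((0.4706718325614929, 0.07499188184738159), (0.1418854147195816, 0.26665547490119934), 14.93696403503418) [[ 0.36776024  0.18552855]
 [ 0.43649235 -0.07211664]
 [ 0.5735834  -0.03554478]
 [ 0.50485134  0.2221004 ]] 0.04585153334007956
timer [0.6589273  0.06326424 0.03001295] [0.70388735 0.13512154 0.06228782] [0.6814687  0.09934867 0.04778546]
buf [0.35669277 0.26198149 0.03022323] [0.42676618 0.33154834 0.1355012 ] [0.38803055 0.28826727 0.09434605]
stain [ 0.5088706  -0.18678722  0.0306621 ] [ 0.5652308  -0.1309471   0.11998687] [ 0.53052016 -0.15607891  0.08062749]
186   1   4   2   1   0   1   1  -1   6   3  49  47  47  42  40  44  47  44  45  49  43  45  48  46  47   6   0
187   4   1   0   1   0   3   6   2   2  47  45  44  46  42  41  44  41  47  45  54  43  43  37  45  46   3   2
188   6  -2   4   6   5   3   0   0  44  45  44  51  48  45  48  39  46  45  41  50  44  45  48  47  45   5  11
189   2   0   0   2   1   2  -2  48  46  40  41  47  45  47  46  47  42  48  42  42  49  45  49  44  45 1283   9
190   4   0  -1   0   1   6  40  43  45  45  43  51  48  44  49  49  
[... 1024 characters left out ...]
41  43  47  44  45  48   0
200   3   5  36  35  44  45  44  44  45  47  50  47  46  47  46  43  45  48  44  43  46  48  45  46  46  44   2
201 1283   3  43  47  45  50  48  48  46  48  45  43  45  48  45  49  48  48  47  49  44  45  43  50  38  45   4
202   1   1  48  44  43  44  50 1283  37  48  49  47  46  42  47  49  45  48  40  48  47  45  47  49  49  47   4
203   3   0  42  45  46  43  44  44  45  53  46  42  45  42  43  41  45  48  50  44  41  43  45  49  54  42   6
204  10   0  45  44  45  45  46  46  45  45  44  43  46  44  45  45  50  45  44  47  46  49  45  47  43  47   1
205   5   0  46  49  51  46  45  50  45  51  49  45  42  45  49  44  47  46  47  41  42  41  49  46  47  44  -3
```

View pics/crop1.png

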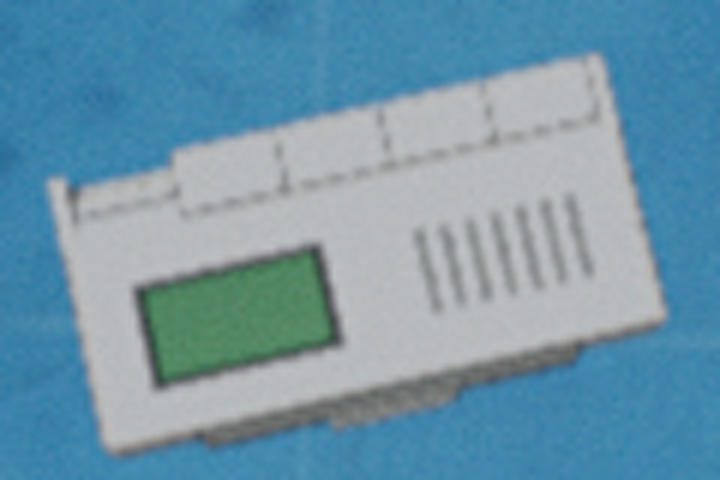

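The crop shows that the recessed segment is the leftmost one, crop (75–178, 190), so the notch is at reader y = +100. Next I'll refine the reader pose from its corners. At the same time I'll close the fingers and turn the tool 60° so that tool y lies along reader x.

```bash
cat >> h.py <<'E'
def plane(f,pts,h):
    z=np.load('pics/'+f+'.npz'); R=cv2.Rodrigues(z['rvec'])[0]; o=-R.T@z['tvec'].ravel(); r=[]
    for u,v in pts:
        d=R.T@np.array([(u-z['cx'])/z['fx'],(v-z['cy'])/z['fy'],1]); r.append(o+d*(h-o[2])/d[2])
    return np.array(r)
E
python3 - <<'E'
from h import *
c=np.array([[52,180],[601,52],[665,320],[112,452],[172,151],[75,190],[178,190]],float)
p=plane('top0',np.c_[180+(c[:,0]+.5)/6-.5,165+(c[:,1]+.5)/6-.5],.045); print(p.round(4))
e=p[0]-p[1]; print('yaw',np.degrees(np.arctan2(-e[0],e[1])),np.linalg.norm(e),'backmid',(p[0]+p[1])/2, 'depth',np.linalg.norm(p[0]-p[3]))
E
```

```text
[[ 0.5037  0.2193  0.045 ]
 [ 0.5721 -0.0357  0.045 ]
 [ 0.4456 -0.0673  0.045 ]
 [ 0.3781  0.1844  0.045 ]
 [ 0.519   0.164   0.045 ]
 [ 0.4993  0.2083  0.045 ]
 [ 0.5006  0.1603  0.045 ]]
yaw 15.007589342766435 0.2640215564116949 backmid [0.53790778 0.09176147 0.045     ] depth 0.13035436499168468
```

Call:
carry_out:
  series:
    - {"delta_pos": [0, 0, 0], "twist": [0, 0, 0.0167], "fingers": 0}
    - {"delta_pos": [0, 0, 0], "twist": [0, 0, 0.0167], "fingers": 0}
    - {"delta_pos": [0, 0, 0], "twist": [0, 0, 0.0167], "fingers": 0}
    - {"delta_pos": [0, 0, 0], "twist": [0, 0, 0.0167], "fingers": 0}
    - {"delta_pos": [0, 0, 0], "twist": [0, 0, 0.0167], "fingers": 0}
    - {"delta_pos": [0, 0, 0], "twist": [0, 0, 0.0167], "fingers": 0}
    - {"delta_pos": [0, 0, 0], "twist": [0, 0, 0.0167], "fingers": 0}
    - {"delta_pos": [0, 0, 0], "twist": [0, 0, 0.0167], "fingers": 0}
  newtons: 40

```text
clock: 0.77
tcp_pos: [0.1622, 0.6032, 0.2472]
orientation: [-180.0, 0.0, 116.6]
contact_force: [0.8, -0.1, 0.8]
opening: 0.0383
grasp_force: 0.0
```

Call:
carry_out:
  series:
    - {"delta_pos": [0, 0, 0], "twist": [0, 0, 0.0161], "fingers": 0}
    - {"delta_pos": [0, 0, 0], "twist": [0, 0, 0.0161], "fingers": 0}
    - {"delta_pos": [-0.1127, 0.0575, 0], "twist": [0, 0, 0], "fingers": 0}
    - {"delta_pos": [-0.1127, 0.0575, 0], "twist": [0, 0, 0], "fingers": 0}
    - {"delta_pos": [-0.1127, 0.0575, 0], "twist": [0, 0, 0], "fingers": 0}
    - {"delta_pos": [-0.1127, 0.0575, 0], "twist": [0, 0, 0], "fingers": 0}
    - {"delta_pos": [-0.1127, 0.0575, 0], "twist": [0, 0, 0], "fingers": 0}
    - {"delta_pos": [-0.1127, 0.0575, 0], "twist": [0, 0, 0], "fingers": 0}

```text
clock: 1.43
tcp_pos: [0.3163, 0.4334, 0.2474]
orientation: [-180.0, 0.0, 105.3]
contact_force: [0.7, 0.6, -0.3]
opening: 0.0008
grasp_force: 0.0
```

Call:
carry_out:
  series:
    - {"delta_pos": [-0.1127, 0.0575, 0], "twist": [0, 0, 0], "fingers": 0}
    - {"delta_pos": [-0.1127, 0.0575, 0], "twist": [0, 0, 0], "fingers": 0}
    - {"delta_pos": [-0.1127, 0.0575, 0], "twist": [0, 0, 0], "fingers": 0}
    - {"delta_pos": [-0.1127, 0.0575, 0], "twist": [0, 0, 0], "fingers": 0}
    - {"delta_pos": [-0.1127, 0.0575, 0], "twist": [0, 0, 0], "fingers": 0}
    - {"delta_pos": [-0.1127, 0.0575, 0], "twist": [0, 0, 0], "fingers": 0}
    - {"delta_pos": [-0.1127, 0.0575, 0], "twist": [0, 0, 0], "fingers": 0}
    - {"delta_pos": [-0.1127, 0.0575, 0], "twist": [0, 0, 0], "fingers": 0}

```text
clock: 2.1
tcp_pos: [0.5207, 0.2087, 0.2475]
orientation: [-180.0, 0.0, 105.2]
contact_force: [0.6, 0.3, -0.1]
opening: 0.0001
grasp_force: 0.0
```

Call:
carry_out:
  series:
    - {"delta_pos": [-0.1127, 0.0575, 0], "twist": [0, 0, 0], "fingers": 0}
    - {"delta_pos": [-0.1127, 0.0575, 0], "twist": [0, 0, 0], "fingers": 0}
    - {"delta_pos": [0, 0, 0.1], "twist": [0, 0, 0], "fingers": 0}
    - {"delta_pos": [0, 0, 0.1], "twist": [0, 0, 0], "fingers": 0}
    - {"delta_pos": [0, 0, 0.1], "twist": [0, 0, 0], "fingers": 0}
    - {"delta_pos": [0, 0, 0.06], "twist": [0, 0, 0], "fingers": 0}
    - {"delta_pos": [0, 0, 0], "twist": [0, 0, 0], "fingers": 0}
    - {"delta_pos": [0, 0, 0], "twist": [0, 0, 0], "fingers": 0}

```text
clock: 2.77
tcp_pos: [0.5703, 0.154, 0.1388]
orientation: [-179.8, -0.0, 105.3]
contact_force: [0.2, 0.1, 1.0]
opening: 0.0003
grasp_force: 0.0
```

Run:
```python
from h import *
o=status.get_obs(); print(o['tcp_pos'],o['orientation'],o['contact_force'])
snap('wrist','w1'); snap('top','top1')
a=cv2.imread('pics/w1.png'); b=cv2.resize(cv2.imread('pics/top1.png')[120:260,130:330],None,fx=2.74,fy=2.74)
cv2.imwrite('pics/m1.png',cv2.resize(np.hstack([a[:384],b[:384,:512]]),(800,300)))
```

```text
[0.57027424 0.15404763 0.13879092] [-1.79846940e+02 -2.88948307e-03  1.05250965e+02] [0.1874138  0.10903764 1.01455171]
```

View pics/m1.png

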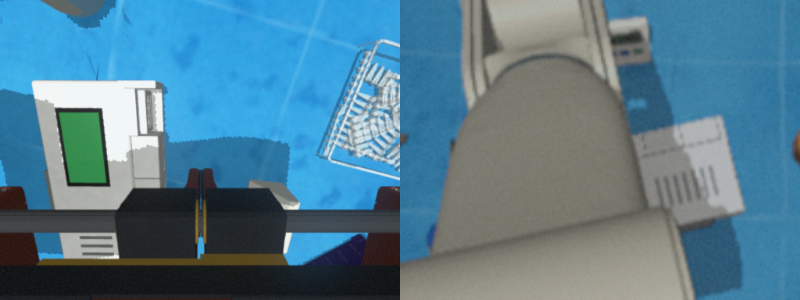

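The wrist view confirms the notch at the far left end, about (150,110), and the fingers stand clear behind the back face. Next I'll descend, then approach.

Call:
carry_out:
  series:
    - {"delta_pos": [0, 0, 0.077], "twist": [0, 0, 0], "fingers": 0}
    - {"delta_pos": [0, 0, 0.077], "twist": [0, 0, 0], "fingers": 0}
    - {"delta_pos": [0, 0, 0.077], "twist": [0, 0, 0], "fingers": 0}
    - {"delta_pos": [0, 0, 0.077], "twist": [0, 0, 0], "fingers": 0}
    - {"delta_pos": [0, 0, 0], "twist": [0, 0, 0], "fingers": 0}
    - {"delta_pos": [0, -0.02, 0], "twist": [0, 0, 0], "fingers": 0}
    - {"delta_pos": [0, -0.02, 0], "twist": [0, 0, 0], "fingers": 0}
    - {"delta_pos": [0, 0, 0], "twist": [0, 0, 0], "fingers": 0}

```text
clock: 3.53
tcp_pos: [0.559, 0.151, 0.0491]
orientation: [179.9, 0.0, 105.3]
contact_force: [-0.7, 0.2, 0.3]
opening: 0.0004
grasp_force: 0.0
```

Call:
carry_out:
  series:
    - {"delta_pos": [0, -0.01, 0], "twist": [0, 0, 0], "fingers": 0}
    - {"delta_pos": [0, -0.01, 0], "twist": [0, 0, 0], "fingers": 0}
    - {"delta_pos": [0, -0.01, 0], "twist": [0, 0, 0], "fingers": 0}
    - {"delta_pos": [0, 0, 0], "twist": [0, 0, 0], "fingers": 0}
    - {"delta_pos": [0, 0, 0], "twist": [0, 0, 0], "fingers": 0}
    - {"delta_pos": [0, 0, 0], "twist": [0, 0, 0], "fingers": 0}
    - {"delta_pos": [0, 0, 0], "twist": [0, 0, 0], "fingers": 0}
    - {"delta_pos": [0, 0, 0], "twist": [0, 0, 0], "fingers": 0}

```text
clock: 4.2
tcp_pos: [0.5508, 0.1488, 0.0472]
orientation: [180.0, 0.0, 105.3]
contact_force: [0.4, -0.8, -0.1]
opening: 0.0005
grasp_force: 0.0
```

Call:
carry_out:
  series:
    - {"delta_pos": [0, -0.01, 0], "twist": [0, 0, 0], "fingers": 0}
    - {"delta_pos": [0, -0.01, 0], "twist": [0, 0, 0], "fingers": 0}
    - {"delta_pos": [0, -0.01, 0], "twist": [0, 0, 0], "fingers": 0}
    - {"delta_pos": [0, 0, 0], "twist": [0, 0, 0], "fingers": 0}
    - {"delta_pos": [0, -0.003, 0], "twist": [0, 0, 0], "fingers": 0}
    - {"delta_pos": [0, -0.003, 0], "twist": [0, 0, 0], "fingers": 0}
    - {"delta_pos": [0, 0, 0], "twist": [0, 0, 0], "fingers": 0}
    - {"delta_pos": [0, 0, 0], "twist": [0, 0, 0], "fingers": 0}

```text
clock: 4.87
tcp_pos: [0.5403, 0.1459, 0.0473]
orientation: [180.0, -0.0, 105.3]
contact_force: [-0.3, -0.2, 1.1]
opening: 0.0003
grasp_force: 0.0
```

Call:
carry_out:
  series:
    - {"delta_pos": [0, -0.003, 0], "twist": [0, 0, 0], "fingers": 0}
    - {"delta_pos": [0, 0, 0], "twist": [0, 0, 0], "fingers": 0}
    - {"delta_pos": [0, -0.003, 0], "twist": [0, 0, 0], "fingers": 0}
    - {"delta_pos": [0, 0, 0], "twist": [0, 0, 0], "fingers": 0}
    - {"delta_pos": [0, -0.003, 0], "twist": [0, 0, 0], "fingers": 0}
    - {"delta_pos": [0, 0, 0], "twist": [0, 0, 0], "fingers": 0}
    - {"delta_pos": [0, 0, 0], "twist": [0, 0, 0], "fingers": 0}
    - {"delta_pos": [0, 0, 0], "twist": [0, 0, 0], "fingers": 0}

```text
clock: 5.53
tcp_pos: [0.5377, 0.1452, 0.0473]
orientation: [180.0, 0.0, 105.3]
contact_force: [-0.1, -0.6, 0.5]
opening: 0.0007
grasp_force: 0.0
```

Call:
carry_out:
  series:
    - {"delta_pos": [0, -0.003, 0], "twist": [0, 0, 0], "fingers": 0}
    - {"delta_pos": [0, 0, 0], "twist": [0, 0, 0], "fingers": 0}
    - {"delta_pos": [0, -0.003, 0], "twist": [0, 0, 0], "fingers": 0}
    - {"delta_pos": [0, 0, 0], "twist": [0, 0, 0], "fingers": 0}
    - {"delta_pos": [0, 0, 0], "twist": [0, 0, 0], "fingers": 0}
    - {"delta_pos": [0, 0, 0], "twist": [0, 0, 0], "fingers": 0}
    - {"delta_pos": [0, 0, 0], "twist": [0, 0, 0], "fingers": 0}
    - {"delta_pos": [0, 0, 0], "twist": [0, 0, 0], "fingers": 0}

```text
clock: 6.2
tcp_pos: [0.536, 0.1447, 0.0473]
orientation: [180.0, 0.0, 105.3]
contact_force: [0.2, -0.5, -0.0]
opening: 0.0004
grasp_force: 0.0
```

Call:
carry_out:
  series:
    - {"delta_pos": [0, -0.003, 0], "twist": [0, 0, 0], "fingers": 0}
    - {"delta_pos": [0, 0, 0], "twist": [0, 0, 0], "fingers": 0}
    - {"delta_pos": [0, -0.003, 0], "twist": [0, 0, 0], "fingers": 0}
    - {"delta_pos": [0, 0, 0], "twist": [0, 0, 0], "fingers": 0}
    - {"delta_pos": [0, 0, 0], "twist": [0, 0, 0], "fingers": 0}
    - {"delta_pos": [0, 0, 0], "twist": [0, 0, 0], "fingers": 0}
    - {"delta_pos": [0, 0, 0], "twist": [0, 0, 0], "fingers": 0}
    - {"delta_pos": [0, 0, 0], "twist": [0, 0, 0], "fingers": 0}

```text
clock: 6.87
tcp_pos: [0.5342, 0.1442, 0.0473]
orientation: [-180.0, -0.0, 105.3]
contact_force: [0.7, 0.2, -0.4]
opening: 0.0002
grasp_force: 0.0
```

Call:
carry_out:
  series:
    - {"delta_pos": [0, -0.003, 0], "twist": [0, 0, 0], "fingers": 0}
    - {"delta_pos": [0, 0, 0], "twist": [0, 0, 0], "fingers": 0}
    - {"delta_pos": [0, -0.003, 0], "twist": [0, 0, 0], "fingers": 0}
    - {"delta_pos": [0, 0, 0], "twist": [0, 0, 0], "fingers": 0}
    - {"delta_pos": [0, 0, 0], "twist": [0, 0, 0], "fingers": 0}
    - {"delta_pos": [0, 0, 0], "twist": [0, 0, 0], "fingers": 0}
    - {"delta_pos": [0, 0, 0], "twist": [0, 0, 0], "fingers": 0}
    - {"delta_pos": [0, 0, 0], "twist": [0, 0, 0], "fingers": 0}

```text
clock: 7.53
tcp_pos: [0.5336, 0.1441, 0.0475]
orientation: [179.9, 0.0, 105.3]
contact_force: [5.3, 0.8, -3.4]
opening: 0.0004
grasp_force: 2.5
```

Contact at 5 N, and the finger face is about 9 mm ahead of the TCP. I'll ease the pressure and run along the edge toward +y.

Call:
carry_out:
  series:
    - {"delta_pos": [0, 0.002, 0], "twist": [0, 0, 0], "fingers": 0}
    - {"delta_pos": [0.02, 0, 0], "twist": [0, 0, 0], "fingers": 0}
    - {"delta_pos": [0.02, 0, 0], "twist": [0, 0, 0], "fingers": 0}
    - {"delta_pos": [0.02, 0, 0], "twist": [0, 0, 0], "fingers": 0}
    - {"delta_pos": [0.02, 0, 0], "twist": [0, 0, 0], "fingers": 0}
    - {"delta_pos": [0, 0, 0], "twist": [0, 0, 0], "fingers": 0}
    - {"delta_pos": [0, 0, 0], "twist": [0, 0, 0], "fingers": 0}
    - {"delta_pos": [0, 0, 0], "twist": [0, 0, 0], "fingers": 0}

```text
clock: 8.2
tcp_pos: [0.5272, 0.1681, 0.0476]
orientation: [179.9, -0.0, 105.3]
contact_force: [3.8, 4.3, -0.2]
opening: 0.0006
grasp_force: 2.4
```

Call:
carry_out:
  series:
    - {"delta_pos": [0.02, 0, 0], "twist": [0, 0, 0], "fingers": 0}
    - {"delta_pos": [0.02, 0, 0], "twist": [0, 0, 0], "fingers": 0}
    - {"delta_pos": [0.02, 0, 0], "twist": [0, 0, 0], "fingers": 0}
    - {"delta_pos": [0.02, 0, 0], "twist": [0, 0, 0], "fingers": 0}
    - {"delta_pos": [0, 0, 0], "twist": [0, 0, 0], "fingers": 0}
    - {"delta_pos": [0, 0, 0], "twist": [0, 0, 0], "fingers": 0}
    - {"delta_pos": [0, 0, 0], "twist": [0, 0, 0], "fingers": 0}
    - {"delta_pos": [0, 0, 0], "twist": [0, 0, 0], "fingers": 0}

```text
clock: 8.87
tcp_pos: [0.5201, 0.19, 0.0472]
orientation: [-180.0, 0.0, 105.3]
contact_force: [-0.0, -1.1, 0.3]
opening: 0.0004
grasp_force: 0.0
```

It has dropped free at reader y ≈ 99 mm, which is the notch. Now I'll advance and press.

Call:
carry_out:
  series:
    - {"delta_pos": [0, -0.015, 0], "twist": [0, 0, 0], "fingers": 0}
    - {"delta_pos": [0, -0.015, 0], "twist": [0, 0, 0], "fingers": 0}
    - {"delta_pos": [0, -0.007, 0], "twist": [0, 0, 0], "fingers": 0}
    - {"delta_pos": [0, -0.007, 0], "twist": [0, 0, 0], "fingers": 0}
    - {"delta_pos": [0, -0.007, 0], "twist": [0, 0, 0], "fingers": 0}
    - {"delta_pos": [0, 0, 0], "twist": [0, 0, 0], "fingers": 0}
    - {"delta_pos": [0, 0, 0], "twist": [0, 0, 0], "fingers": 0}
    - {"delta_pos": [0, 0, 0], "twist": [0, 0, 0], "fingers": 0}

```text
clock: 9.53
tcp_pos: [0.5066, 0.1864, 0.0476]
orientation: [179.9, -0.0, 105.3]
contact_force: [4.8, 0.8, -0.3]
opening: 0.0006
grasp_force: 2.5
```

Call:
carry_out:
  series:
    - {"delta_pos": [0, -0.006, 0], "twist": [0, 0, 0], "fingers": 0}
    - {"delta_pos": [0, -0.006, 0], "twist": [0, 0, 0], "fingers": 0}
    - {"delta_pos": [0, -0.005, 0], "twist": [0, 0, 0], "fingers": 0}
    - {"delta_pos": [0, 0, 0], "twist": [0, 0, 0], "fingers": 0}
    - {"delta_pos": [0, 0, 0], "twist": [0, 0, 0], "fingers": 0}
    - {"delta_pos": [0, 0, 0], "twist": [0, 0, 0], "fingers": 0}
    - {"delta_pos": [0, 0, 0], "twist": [0, 0, 0], "fingers": 0}
    - {"delta_pos": [0, 0, 0], "twist": [0, 0, 0], "fingers": 0}

```text
clock: 10.2
tcp_pos: [0.5019, 0.1852, 0.0476]
orientation: [179.9, -0.0, 105.3]
contact_force: [5.4, 0.6, -2.6]
opening: 0.0004
grasp_force: 2.9
```

Call:
carry_out:
  series:
    - {"delta_pos": [0, -0.004, 0], "twist": [0, 0, 0], "fingers": 0}
    - {"delta_pos": [0, -0.004, 0], "twist": [0, 0, 0], "fingers": 0}
    - {"delta_pos": [0, 0, 0], "twist": [0, 0, 0], "fingers": 0}
    - {"delta_pos": [0, 0, 0], "twist": [0, 0, 0], "fingers": 0}
    - {"delta_pos": [0, 0, 0], "twist": [0, 0, 0], "fingers": 0}
    - {"delta_pos": [0, 0, 0], "twist": [0, 0, 0], "fingers": 0}
    - {"delta_pos": [0, 0, 0], "twist": [0, 0, 0], "fingers": 0}
    - {"delta_pos": [0, 0, 0], "twist": [0, 0, 0], "fingers": 0}

```text
clock: 10.87
tcp_pos: [0.5017, 0.1851, 0.0478]
orientation: [179.6, -0.0, 105.3]
contact_force: [11.2, 2.1, -7.3]
opening: 0.0008
grasp_force: 5.7
```

The force climbs to 11 N while the finger stays put, so the key is on its hard stop. I'll back out and rise.

Call:
carry_out:
  series:
    - {"delta_pos": [0, 0.05, 0], "twist": [0, 0, 0], "fingers": 0}
    - {"delta_pos": [0, 0.05, 0], "twist": [0, 0, 0], "fingers": 0}
    - {"delta_pos": [0, 0.03, 0], "twist": [0, 0, 0], "fingers": 0}
    - {"delta_pos": [0, 0, 0], "twist": [0, 0, 0], "fingers": 0}
    - {"delta_pos": [0, 0, -0.1], "twist": [0, 0, 0], "fingers": 0}
    - {"delta_pos": [0, 0, -0.13], "twist": [0, 0, 0], "fingers": 0}
    - {"delta_pos": [0, 0, -0.13], "twist": [0, 0, 0], "fingers": 0}
    - {"delta_pos": [0, 0, -0.13], "twist": [0, 0, 0], "fingers": 0}

```text
clock: 11.53
tcp_pos: [0.534, 0.1939, 0.1949]
orientation: [-179.8, 0.0, 105.3]
contact_force: [1.0, 0.4, 0.6]
opening: 0.0003
grasp_force: 0.0
```

Call:
carry_out:
  series:
    - {"delta_pos": [0, 0, -0.1], "twist": [0, 0, 0], "fingers": 0}
    - {"delta_pos": [0, 0, -0.1], "twist": [0, 0, 0], "fingers": 0}
    - {"delta_pos": [0.1, 0, 0], "twist": [0, 0, 0], "fingers": 0}
    - {"delta_pos": [0.1, 0, 0], "twist": [0, 0, 0], "fingers": 0}
    - {"delta_pos": [0.1, 0, 0], "twist": [0, 0, 0], "fingers": 0}
    - {"delta_pos": [0.1, 0, 0], "twist": [0, 0, 0], "fingers": 0}
    - {"delta_pos": [0, 0, 0], "twist": [0, 0, 0], "fingers": 0}
    - {"delta_pos": [0, 0, 0], "twist": [0, 0, 0], "fingers": 0}

```text
clock: 12.2
tcp_pos: [0.5028, 0.3107, 0.2536]
orientation: [-179.9, 0.0, 105.4]
contact_force: [0.4, -1.3, -0.0]
opening: 0.0002
grasp_force: 0.0
```

Run:
```python
from h import *
snap('top','top2'); snap('scene','scene2')
a=cv2.resize(cv2.imread('pics/top2.png')[110:260,130:340],(560,400)); s=cv2.imread('pics/scene2.png')[110:270,90:310]
cv2.imwrite('pics/m2.png',cv2.resize(np.hstack([a,cv2.resize(s,(560,400))]),(800,286)))
```

```text
(no output)
```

View pics/m2.png

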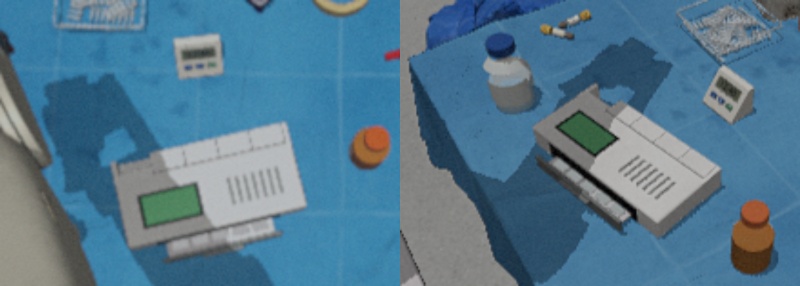

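The tray stands out at the front, at about (220,240) in the left half and (585,195) in the right half. The bottles and the timer are upright and in place, and the hand is clear. I'm handing the job in.

```bash
python3 -c "
from rig import order; print(order.job_done())"
```

```text
the job is handed in; nothing more can be done
None
```

The release key in the notch at reader y = +100 mm was pressed to its hard stop, the tray stands out, the bottles and timer look untouched in the last pictures, the hand is clear, and the job is handed in (no verdict was returned).

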